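# Close the storage jar with its lug lid

## Task

Close the open jar with the larger of the two lids standing in the wire rack: lift it out, lay it flat on the cork mat with its closed top up and let go, then take it again around its rim and set it level on the jar. Turn it back (anticlockwise from above) until it drops down over the threads, then screw it clockwise until it stops, and let go. Leave the smaller lid and the goods on the counter where they stand.

Things in the scene. Friction and masses are not known exactly. Their poses are not given: they have to be found in the camera images.
- lid_center (a point): Centre of the jar lid: steel cap, white on top, 66 mm diameter, 20 mm tall, about 40 g, hollow (skirt wall 2.5 mm, closed top 2 mm). x axis = the lid's axis, pointing out of the closed top; y, z lie across. At the start it stands on edge in a rack slot, closed top facing the rack's +x (away from the robot), centre 41 mm above the counter, upper half free to be pinched from above across its 20 mm.
- lid_lug (a point): Inner end of one of the lid's four lugs. They point inwards from the skirt along the lid's +y, -y, +z and -z, each 4 mm thick and 5 mm long, 7 mm from the centre plane towards the open side. This one is on the -z side.
- jar_mouth (a point): Centre of the open glass jar's rim, 120 mm above the counter, z up; the jar does not move. Neck 49 mm across, tapering to 42 mm over the top 5 mm, 20 mm high above the shoulder. Home: lid_center 8 mm below this point and the lid's y axis along this point's x or y axis, either way (any of the four quarter turns).
- jar_threads (a point): On the neck's axis, 9 mm above the shoulder, amid the threads: four ramps, 58 mm over their outsides, each 49 degrees long, with an upright stop at its clockwise end and an open gap of about 32 degrees from its anticlockwise end to the next stop. A lid set on at random mostly rests with its lugs on ramps or stops, 7 to 13 mm too high, and cannot pass the stops clockwise.
- jar_shoulder (a point): On the neck's axis at the shoulder. How the lid goes on: turned anticlockwise (up to about 70 degrees) with light pressure, the lugs drop into the gaps and the lid's top comes down on the rim; turning back then soon stops (up to 24 degrees of play). Clockwise from there the lugs run under the ramps, 50 to 75 degrees, up to the stops.
- jar: The jar (body 72 mm wide) with the clamp that holds it fast, fixed: base plate 130 x 110 mm, 12 mm thick, rubber jaws up to 52 mm high; origin on the counter under the jar's axis.
- small_lid: The other lid in the rack, 48 mm diameter, 16 mm thick, steel, standing on edge in the other slot; origin at its lowest point as it stands. Not needed; leave it.
- rack: Fixed steel wire rack, 150 mm along its x, 74 mm along its y, wires up to 38 mm high; origin under its centre. Two slots at x = -36 and +36 mm; lids stand across its x axis.
- rack_slot0 (a point): Centre of where the 66 mm lid is when it stands in the slot at the rack's -x end, 41 mm above the counter.
- rack_slot1 (a point): The same for the slot at the rack's +x end.
- mat_top (a point): Centre of the upper face of the fixed square cork mat, 130 x 130 mm, 3 mm thick, on the counter.
- sauce_jar_a: Full closed sauce jar, 72 mm wide, 120 mm tall, a bystander; origin under its centre.
- sauce_jar_b: Another such sauce jar, a bystander; origin under its centre.
- tin: Food tin, 74 mm wide, 110 mm tall, a bystander; origin under its centre.
- bottle: Pale dressing bottle, 60 mm wide, 200 mm tall, a bystander; origin under its centre.
- carton: Cardboard carton 70 x 110 x 50 mm, a bystander; origin under its centre.
- cup: White cup, 70 mm wide, 80 mm tall, a bystander; origin under its centre.
Mind the look-alikes: they are no part of the job. What is shaped like the part that bears lid_center but black is not meant.

How it is judged:
On the way, in this order (a step that is already met when the one before it is completed fails the run):
1. the lid lies flat on the cork mat, closed top up, let go (angle between lid_center's own x axis and vertical below 0.12 rad and horizontal distance between lid_center and mat_top below 0.07 m and z of lid_center in the frame of mat_top below 0.013 m and contact force between the fingers and lid below 0.1 N), for 0.2 s.
2. the lid has dropped down level over the jar's neck and is not yet screwed home (angle between lid_center's own x axis and vertical below 0.12 rad and horizontal distance between lid_center and jar_mouth below 0.005 m and z of lid_center in the frame of jar_mouth below -0.0055 m and angle between the y axis of lid_center and the x axis of jar_mouth, either way round above 0.22 rad and angle between the y axis of lid_center and the y axis of jar_mouth, either way round above 0.22 rad), for 0.1 s.
At the end, for the whole second after the job is handed in: The 66 mm lid sits level (within 4.5 degrees) and down on the jar's rim (its centre at least 5.5 mm below the rim height, within 5 mm of the neck's axis), turned clockwise to within 10 degrees of the stops, at rest and let go (angle between lid_center's own x axis and vertical below 0.08 rad and horizontal distance between lid_center and jar_mouth below 0.005 m and z of lid_center in the frame of jar_mouth below -0.0055 m and (angle between the y axis of lid_center and the x axis of jar_mouth, either way round below 0.17 rad or angle between the y axis of lid_center and the y axis of jar_mouth, either way round below 0.17 rad) and linear speed of lid below 0.02 m/s); the robot touches nothing.
It fails at once if the smaller lid or a bystander is moved by more than 30 mm (distance of any of small_lid, sauce_jar_a, sauce_jar_b, tin, bottle, carton, cup from where it was at the start of the episode above 0.03 m).
It also fails if it takes over 72 s, if anything falls off the work surface, if the arm or the gripper's body presses on something with over 40 N, if the wrist force passes 120 N, or if a joint passes its speed limit or range.

## Robot

A 6-joint arm with a two-finger parallel gripper is mounted at the origin on the work surface. World frame = base frame: x ahead of the robot, y to its left, z up, the work surface at z = 0. Lengths are in m, angles in rad, forces in N, time in s.
With the tool pointing down it reaches from about 0.225 to 0.875 m from the base axis. Payload 3.4 kg.
Tool frame: the origin (TCP) lies at the very end of the fingers, on their centre line; the grasp point (between the pads) lies 19 mm behind it; z points along the fingers, y is the line along which they close (so a half turn about z gives the same grasp; the last joint's range is limited). The gripper opens to 85 mm and grips with 20 to 120 N. Pads are 22 mm wide; open, the fingers measure 114 mm over their backs; the gripper's body (76 mm by 85 mm) begins 54 mm behind the grasp point. The pads swing forward as they close: fully open they stand 13 mm farther back than shut.
Start: joints at [-1.358, 0.276, 1.505, -0, 1.361, -0.121], TCP at [0.188, -0.543, 0.231] pointing down, gripper open.
Joint ranges: [-2.89, 2.89], [-0.75, 2.08], [0.22, 2.7], [-1.18, 4.32], [0.11, 2.71], [-2.7, 2.7]. Speed limits (rad/s): [2.57, 2.57, 3.14, 3.14, 3.14, 3.14].

## Interface

Orientations are given as a unit quaternion [w, x, y, z].
In Python, from rig import get_state, optics, sign_off gives the robot as it stands.
- The arm moves only by the tool send_rows, never from a script. Its argument "increments" is a list of rows, each an object with "gripper": the gripper's target within -1 to 1 (shut at 1, half-way at 0, fully open at -1); "linear": the shift along the world's x, y, z in m, a list of three; "delta_rot": the turn, a rotation vector about the world's x, y, z in rad, a list of three. In form: [{"gripper": gripper, "linear": [dx, dy, dz], "delta_rot": [rx, ry, rz]}, ...]. A call has 1 to 8 rows; each row is the pose to reach, as a shift and turn from the pose commanded when the call began; what a row does not reach only later rows make up. A row lasts 1/10 s, in which the tool goes at most 50 mm and 8.59 degrees, less where a joint would pass 70% of its speed; a pose out of reach is approached as far as the arm can. A call with a gripper value outside its range is refused whole. The fingers move at their own pace and stop on an object; "newtons" is the grip in N (left out, the last holds). Time passes only in rows, so rows that repeat a pose let the fingers close. It gives the time, the measured TCP pose, the force, the opening and the grip force at its end, in the units of the state.
- get_state(): the state, without advancing time (a new reading comes with each control period).
- optics.get_image(name): name is "scene" or "top" or "wrist"; returns a dict with "pixels" (480x640x3 uint8, blue, green, red), "K" (3x3 intrinsics, pixels), "k1" (the pictures are not rectified: a ray, as slopes to the right and down, at radius r is drawn at 1 + k1 r^2 times it, then the intrinsics apply), "rvec" (rotation vector, rad) and "tvec" (3), from world to camera coordinates, as OpenCV has them; the wrist camera has in their place "T_tool_cam" (4x4, takes a point from camera to tool coordinates, whose origin is the TCP and whose axes are the flange's). Camera axes: x right, y down, z forward; pixel columns grow to the right and rows downward; lengths in m; the calibration is good to about 2 mm. A picture is of the moment at which its call begins: read the wrist's pose just before it. There is no depth.
- sign_off(): hands the job in; it is judged then, once.
The state is a dict: "clock": time; "qpos": joint angles; "qd": joint speeds; "effort": joint torques, N m; "position": TCP position; "ee_rot": TCP orientation; "contact_force": force on the tool from outside, world axes, zero at the start; "moment": the same for the moment, N m; "width": finger opening in m; "gripper_force": force on a finger pad.
Only numpy, scipy, OpenCV 4.12 (cv2) and the standard library are available. Lean on these libraries where they do the work, as an engineer would, in place of code of your own. Each camera call takes 0.05 s, during which the arm holds its last target. There are 200 camera calls.

## Working session

There is one attempt and no reset: what is moved stays moved. The work goes in short steps, Python scripts to look and compute and a tool call to move; the robot and the scene stay as the last step left them, time stands still between calls to the robot, and variables do not carry over. Pictures are saved under pics/ and viewed, at most 10 in all, crops included, and the job is handed in when it is done.

Besides the shell and the picture viewer there is one more tool, called after "Call:" by a JSON object that holds its "method" and its "body". send_rows: Moves the arm, as the interface text tells. Its arguments: {"type":"object","properties":{"increments":{"type":"array"},"newtons":{"type":"number"}},"required":["increments"]}

```bash
mkdir -p pics && ls
cat > h.py <<'E'
import numpy as np, cv2
from rig import get_state, optics, sign_off
from scipy.spatial.transform import Rotation as R
def cam(n):
    s=get_state(); im=optics.get_image(n)
    if n=="wrist":
        T=np.eye(4); q=s["ee_rot"]; T[:3,:3]=R.from_quat([q[1],q[2],q[3],q[0]]).as_matrix(); T[:3,3]=s["position"]
        T=T@np.array(im["T_tool_cam"])
    else:
        Rm=cv2.Rodrigues(np.array(im["rvec"],float))[0]; T=np.eye(4); T[:3,:3]=Rm.T; T[:3,3]=-Rm.T@np.array(im["tvec"],float).ravel()
    im["T"]=T; return im
def ray(im,uv):
    d=np.array([im["k1"],0,0,0,0],float)
    p=cv2.undistortPoints(np.array(uv,float).reshape(-1,1,2),np.array(im["K"],float),d).reshape(-1,2)
    v=np.c_[p,np.ones(len(p))]@im["T"][:3,:3].T
    return im["T"][:3,3],v
def plane(im,uv,z):
    o,v=ray(im,uv); return o+v*((z-o[2])/v[:,2])[:,None]
def proj(im,P):
    Ti=np.linalg.inv(im["T"]); d=np.array([im["k1"],0,0,0,0],float)
    return cv2.projectPoints(np.array(P,float).reshape(-1,1,3),cv2.Rodrigues(Ti[:3,:3])[0],Ti[:3,3],np.array(im["K"],float),d)[0].reshape(-1,2)
E
python3 - <<'E'
from h import *
print(get_state())
for n in("scene","top"):
    im=cam(n); cv2.imwrite(f"pics/{n}0.png",im["pixels"]); np.save(f"{n}0.npy",im,allow_pickle=True); print(n,im["T"].round(3).tolist(),im["K"],im["k1"])
E
```

```text
pics
{'clock': 0.0, 'qpos': array([-1.35798663e+00,  2.76580207e-01,  1.50613402e+00,  2.48762629e-05,
        1.36070974e+00, -1.21006394e-01]), 'qd': array([-1.07902828e-03, -1.00316202e-05, -1.82905180e-03, -8.50775275e-04,
        7.39033961e-04,  1.28957156e-03]), 'effort': array([-1.81384985e-04, -4.16780484e+01, -2.45808578e+01, -6.89466924e-04,
        1.08820258e-02, -2.73119042e-05]), 'position': array([ 0.18828571, -0.54273459,  0.2304478 ]), 'ee_rot': array([-9.15247232e-04,  9.86103179e-01,  1.66131522e-01, -2.98657924e-05]), 'contact_force': array([-0.61840536,  0.70600116, -0.15627617]), 'moment': array([0.02106938, 0.03318156, 0.00255523]), 'gripper_force': 0.0, 'width': 0.08544283635755334}
scene [[0.126, 0.743, -0.657, 1.568], [0.992, -0.082, 0.098, -0.126], [0.019, -0.664, -0.748, 1.233], [0.0, 0.0, 0.0, 1.0]] [[549.89770671   0.         319.6339119 ]
 [  0.         549.89770671 238.76316167]
 [  0.           0.           1.        ]] 0.03665985108363365
top [[-0.002, -0.993, 0.116, 0.453], [-1.0, 0.003, 0.015, -0.006], [-0.015, -0.116, -0.993, 1.134], [0.0, 0.0, 0.0, 1.0]] [[468.50803805   0.         314.60444796]
 [  0.         468.50803805 238.45298651]
 [  0.           0.           1.        ]] -0.04963633258268131
```

View pics/scene0.png

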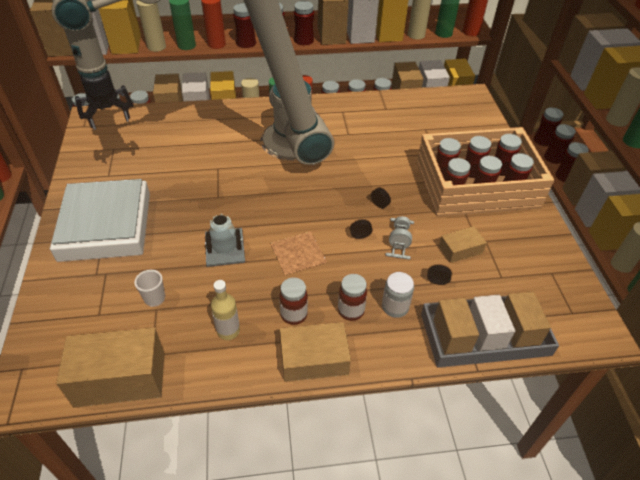

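View pics/top0.png

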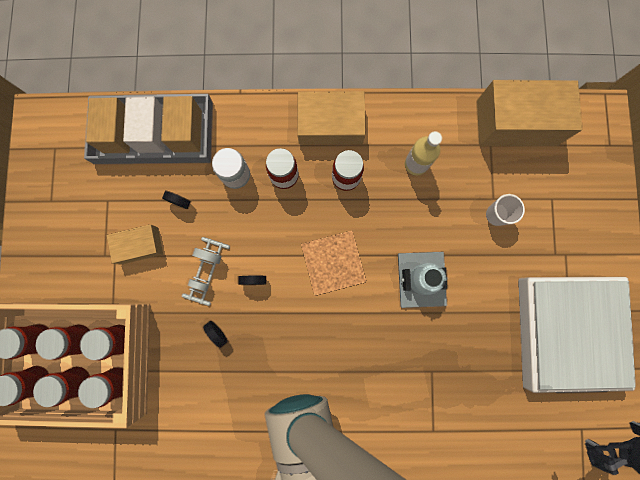

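Top image: the rack is near (206,270), with lids at about (208,252) and (199,284). The black look-alikes are at (177,200), (252,281) and (215,333). The mat is at (334,263) and the jar at (430,279). In the scene image the rack is near (400,236). Next is one close crop of the rack in both views.

Run:
```python
from h import *
t=np.load("top0.npy",allow_pickle=True).item(); s=np.load("scene0.npy",allow_pickle=True).item()
a=cv2.resize(t["pixels"][230:315,170:240],None,fx=5.6,fy=5.6,interpolation=cv2.INTER_CUBIC)
b=cv2.resize(s["pixels"][205:268,372:432],None,fx=6.5,fy=7.55,interpolation=cv2.INTER_CUBIC)
h=min(a.shape[0],b.shape[0]); cv2.imwrite("pics/crop0.png",np.hstack([a[:h],b[:h]])); print(a.shape,b.shape)
# mat by colour
hsv=cv2.cvtColor(t["pixels"],cv2.COLOR_BGR2HSV); print(hsv[263,334],hsv[300,334])
c=np.array([[302,245],[353,231],[366,281],[314,295]]); m=plane(t,c,.003); print("mat",m.round(4),m.mean(0).round(4),np.linalg.norm(np.diff(m,axis=0),axis=1))
print("jar rim c",plane(t,[[431,278]],.12)); 
print("rack lids",plane(t,[[208,252],[199,284]],.05))
```

```text
(476, 392, 3) (476, 390, 3)
[ 13 138 181] [ 15 147 174]
mat [[ 0.5697  0.0416  0.003 ]
 [ 0.6035 -0.0825  0.003 ]
 [ 0.4822 -0.1125  0.003 ]
 [ 0.449   0.0126  0.003 ]] [ 0.5261 -0.0352  0.003 ] [0.12866819 0.12500396 0.12942863]
jar rim c [[ 0.48514967 -0.24187126  0.12      ]]
rack lids [[0.54905934 0.2594399  0.05      ]
 [0.47456494 0.27876343 0.05      ]]
```

View pics/crop0.png

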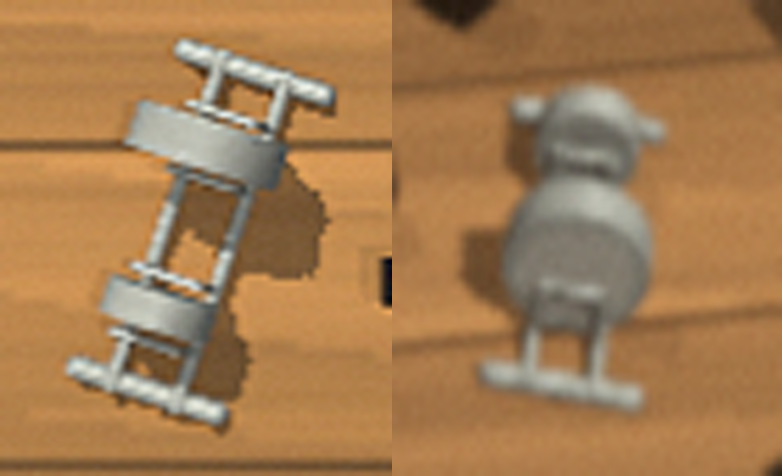

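The rack crop shows the larger lid in the far (+x) slot: crop (207,145), which is top pixel (207,256). The smaller one is in the near slot at (198,284). The three black ones are loose on the counter, so I choose the far one. Moving above it now.

Call:
{"method": "send_rows", "body": {"increments": [{"gripper": -0.2,"linear": [0.08,0.18,0],"delta_rot": [0,0,0.2]},{"gripper": -0.2,"linear": [0.16,0.36,0],"delta_rot": [0,0,0.4]},{"gripper": -0.2,"linear": [0.16,0.36,0],"delta_rot": [0,0,0.4]},{"gripper": -0.2,"linear": [0.16,0.36,0],"delta_rot": [0,0,0.4]},{"gripper": -0.2,"linear": [0.16,0.36,0],"delta_rot": [0,0,0.4]},{"gripper": -0.2,"linear": [0.16,0.36,0],"delta_rot": [0,0,0.4]},{"gripper": -0.2,"linear": [0.16,0.36,0],"delta_rot": [0,0,0.4]},{"gripper": -0.2,"linear": [0.16,0.36,0],"delta_rot": [0,0,0.4]}], "newtons": 40}}

```text
clock: 0.9
position: [0.3485, -0.1808, 0.2312]
ee_rot: [-0.0, 0.933, 0.359, 0.0]
contact_force: [1.7, -1.1, -0.6]
width: 0.0512
gripper_force: 0.0
```

Call:
{"method": "send_rows", "body": {"increments": [{"gripper": -0.2,"linear": [0.16,0.36,0],"delta_rot": [0,0,0.4]},{"gripper": -0.2,"linear": [0.16,0.36,0],"delta_rot": [0,0,0.4]},{"gripper": -0.2,"linear": [0.16,0.36,0],"delta_rot": [0,0,0.4]},{"gripper": -0.2,"linear": [0.16,0.36,0],"delta_rot": [0,0,0.4]},{"gripper": -0.2,"linear": [0.16,0.36,0],"delta_rot": [0,0,0.4]},{"gripper": -0.2,"linear": [0.16,0.36,0],"delta_rot": [0,0,0.4]},{"gripper": -0.2,"linear": [0.16,0.36,0],"delta_rot": [0,0,0.4]},{"gripper": -0.2,"linear": [0.16,0.36,0],"delta_rot": [0,0,0.4]}]}}

```text
clock: 1.7
position: [0.5087, 0.1792, 0.2309]
ee_rot: [-0.0, 0.843, 0.538, -0.0]
contact_force: [0.1, 0.2, 0.2]
width: 0.051
gripper_force: 0.0
```

Call:
{"method": "send_rows", "body": {"increments": [{"gripper": -0.2,"linear": [0.03,0.083,0],"delta_rot": [0,0,0.14]},{"gripper": -0.2,"linear": [0.03,0.083,0],"delta_rot": [0,0,0.14]},{"gripper": -0.2,"linear": [0.03,0.083,0],"delta_rot": [0,0,0.14]},{"gripper": -0.2,"linear": [0.03,0.083,0],"delta_rot": [0,0,0.14]},{"gripper": -0.2,"linear": [0.03,0.083,0],"delta_rot": [0,0,0.14]}]}}

```text
clock: 2.2
position: [0.5377, 0.2586, 0.2309]
ee_rot: [0.0, 0.804, 0.594, -0.001]
contact_force: [0.8, -0.5, -0.7]
width: 0.0511
gripper_force: 0.0
```

Run:
```python
from h import *
s=get_state(); print(s["clock"],s["position"],s["qpos"],s["ee_rot"],s["width"],s["contact_force"])
im=cam("wrist"); cv2.imwrite("pics/w1.png",im["pixels"]); np.save("w1.npy",im,allow_pickle=True); print(im["T_tool_cam"])
```

```text
2.2 [0.53769566 0.25860451 0.23089632] [ 3.32169589e-01  3.09712919e-01  1.45681463e+00 -7.58612981e-04
  1.37671841e+00  6.29859817e-01] [ 1.07268124e-04  8.04105492e-01  5.94485942e-01 -9.00176866e-04] 0.051077389136851316 [ 0.75228994 -0.54859167 -0.69351495]
[[ 1.70026234e-04 -9.46421865e-01 -3.22932849e-01  8.27253637e-02]
 [ 9.99998972e-01  6.20762011e-04 -1.29276623e-03 -6.78470712e-04]
 [ 1.42396667e-03 -3.22932297e-01  9.46420997e-01 -1.42077640e-01]
 [ 0.00000000e+00  0.00000000e+00  0.00000000e+00  1.00000000e+00]]
```

View pics/w1.png

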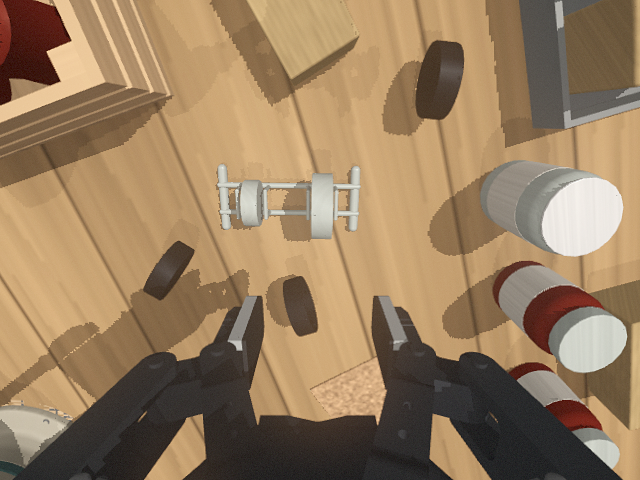

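The wrist view shows the big lid's band at (321,205), about u 309–333 and v 173–238. The rack end bars are at (223,197) and (354,198). The small lid is at (250,202).

Run:
```python
from h import *
im=np.load("w1.npy",allow_pickle=True).item(); t=np.load("top0.npy",allow_pickle=True).item()
print("cam",im["T"][:3,3])
g=cv2.cvtColor(im["pixels"],cv2.COLOR_BGR2HSV)
m=((g[...,1]<45)&(g[...,2]>110)).astype(np.uint8); m[:165]=0;m[245:]=0;m[:,:302]=0;m[:,342:]=0
m=cv2.morphologyEx(m,cv2.MORPH_OPEN,np.ones((5,5)))
c=max(cv2.findContours(m,0,2)[0],key=cv2.contourArea); print("wrist rect",cv2.minAreaRect(c),cv2.boundingRect(c))
print("apex z.074",plane(im,[[321,205]],.074)); print("edges at .041",plane(im,[[321,173],[321,238]],.041))
print("band ends across at .074",plane(im,[[310,205],[333,205]],.074))
b=plane(im,[[222,168],[225,227],[355,168],[352,228]],.01); print("bars",b)
print("top apex",plane(t,[[207,256]],.07))
```

```text
cam [0.56148727 0.33807029 0.37284402]
wrist rect ((321.5, 205.5), (65.0, 39.0), 90.0) (302, 173, 40, 66)
apex z.074 [[0.54395094 0.27172607 0.074     ]]
edges at .041 [[0.55123995 0.29488315 0.041     ]
 [0.53188993 0.23093959 0.041     ]]
band ends across at .074 [[0.53443452 0.27463726 0.074     ]
 [0.55433203 0.26855248 0.074     ]]
bars [[0.4511866  0.32684928 0.01      ]
 [0.42960762 0.2650005  0.01      ]
 [0.58630125 0.28534498 0.01      ]
 [0.56586581 0.22209323 0.01      ]]
top apex [[0.53810144 0.25664013 0.07      ]]
```

Lid centre is about (0.541, 0.263), and the tool's closing line already matches the lid axis at −17°. Going down and gripping.

Call:
{"method": "send_rows", "body": {"increments": [{"gripper": -0.2,"linear": [0.003,0.004,-0.04],"delta_rot": [0,0,0]},{"gripper": -0.2,"linear": [0.003,0.004,-0.08],"delta_rot": [0,0,0]},{"gripper": -0.2,"linear": [0.003,0.004,-0.12],"delta_rot": [0,0,0]},{"gripper": -0.2,"linear": [0.003,0.004,-0.15],"delta_rot": [0,0,0]},{"gripper": -0.2,"linear": [0.003,0.004,-0.17],"delta_rot": [0,0,0]},{"gripper": -0.2,"linear": [0.003,0.004,-0.184],"delta_rot": [0,0,0]},{"gripper": -0.2,"linear": [0.003,0.004,-0.184],"delta_rot": [0,0,0]}]}}

```text
clock: 2.95
position: [0.5396, 0.2617, 0.0456]
ee_rot: [-0.001, 0.804, 0.594, -0.002]
contact_force: [0.1, 0.0, 0.2]
width: 0.0513
gripper_force: 0.0
```

Call:
{"method": "send_rows", "body": {"increments": [{"gripper": 0.9,"linear": [0,0,0],"delta_rot": [0,0,0]},{"gripper": 0.9,"linear": [0,0,0],"delta_rot": [0,0,0]},{"gripper": 0.9,"linear": [0,0,0],"delta_rot": [0,0,0]},{"gripper": 0.9,"linear": [0,0,0],"delta_rot": [0,0,0]},{"gripper": 0.9,"linear": [0,0,0],"delta_rot": [0,0,0]},{"gripper": 0.9,"linear": [0,0,0],"delta_rot": [0,0,0]}], "newtons": 40}}

```text
clock: 3.55
position: [0.5422, 0.2637, 0.0485]
ee_rot: [0.001, 0.804, 0.595, 0.001]
contact_force: [-0.3, -1.6, 6.4]
width: 0.0186
gripper_force: 39.5
```

Gripped (18.6 mm). Lifting, then moving towards the mat and turning so the closed top faces −y.

Call:
{"method": "send_rows", "body": {"increments": [{"gripper": 0.9,"linear": [0,0,0.03],"delta_rot": [0,0,0]},{"gripper": 0.9,"linear": [0,0,0.07],"delta_rot": [0,0,0]},{"gripper": 0.9,"linear": [0,0,0.11],"delta_rot": [0,0,0]},{"gripper": 0.9,"linear": [0,0,0.15],"delta_rot": [0,0,0]},{"gripper": 0.9,"linear": [0,0,0.15],"delta_rot": [0,0,0]}]}}

```text
clock: 4.05
position: [0.5446, 0.2652, 0.2036]
ee_rot: [0.002, 0.804, 0.595, 0.006]
contact_force: [0.4, 0.0, -1.1]
width: 0.0188
gripper_force: 39.3
```

Call:
{"method": "send_rows", "body": {"increments": [{"gripper": 0.9,"linear": [0,-0.03,0],"delta_rot": [0,0,-0.14]},{"gripper": 0.9,"linear": [-0.002,-0.07,0],"delta_rot": [0,0,-0.28]},{"gripper": 0.9,"linear": [-0.004,-0.11,0],"delta_rot": [0,0,-0.42]},{"gripper": 0.9,"linear": [-0.006,-0.15,0],"delta_rot": [0,0,-0.56]},{"gripper": 0.9,"linear": [-0.008,-0.19,0],"delta_rot": [0,0,-0.7]},{"gripper": 0.9,"linear": [-0.01,-0.22,0],"delta_rot": [0,0,-0.84]},{"gripper": 0.9,"linear": [-0.012,-0.25,0],"delta_rot": [0,0,-0.98]},{"gripper": 0.9,"linear": [-0.014,-0.27,0],"delta_rot": [0,0,-1.12]}]}}

```text
clock: 4.85
position: [0.5265, -0.008, 0.1962]
ee_rot: [-0.0, 0.997, 0.073, -0.001]
contact_force: [0.2, 1.0, 0.1]
width: 0.0188
gripper_force: 39.3
```

Call:
{"method": "send_rows", "body": {"increments": [{"gripper": 0.9,"linear": [0,0,0],"delta_rot": [0,0,-0.14]},{"gripper": 0.9,"linear": [0,0,0],"delta_rot": [0,0,-0.154]},{"gripper": 0.9,"linear": [0,0,0],"delta_rot": [0,0,-0.154]}]}}

```text
clock: 5.15
position: [0.5269, -0.006, 0.1966]
ee_rot: [-0.0, 1.0, 0.001, -0.001]
contact_force: [-0.3, -0.0, -0.8]
width: 0.0187
gripper_force: 39.3
```

Run:
```python
from h import *
s=get_state(); print(s["clock"],s["position"],s["qpos"],s["ee_rot"],s["width"],s["contact_force"])
```

```text
5.15 [ 0.5269486  -0.00597731  0.19661211] [-1.43631743e-01  2.27226884e-01  1.66200442e+00  3.19989666e-04
  1.25372876e+00  1.42477446e+00] [-2.49066979e-04  9.99999099e-01  1.14507442e-03 -6.54609441e-04] 0.018734312964166375 [-0.31220451 -0.02973969 -0.77830433]
```

Call:
{"method": "send_rows", "body": {"increments": [{"gripper": 0.9,"linear": [0,0,0],"delta_rot": [-0.13,0,0]},{"gripper": 0.9,"linear": [0,0,0],"delta_rot": [-0.26,0,0]},{"gripper": 0.9,"linear": [0,0,0],"delta_rot": [-0.39,0,0]},{"gripper": 0.9,"linear": [0,0,0],"delta_rot": [-0.52,0,0]},{"gripper": 0.9,"linear": [0,0,0],"delta_rot": [-0.65,0,0]},{"gripper": 0.9,"linear": [0,0,0],"delta_rot": [-0.78,0,0]},{"gripper": 0.9,"linear": [0,0,0],"delta_rot": [-0.91,0,0]},{"gripper": 0.9,"linear": [0,0,0],"delta_rot": [-1.04,0,0]}]}}

```text
clock: 5.95
position: [0.5278, -0.0045, 0.1974]
ee_rot: [0.498, 0.867, 0.002, 0.001]
contact_force: [-0.5, -0.7, -0.6]
width: 0.0188
gripper_force: 39.4
```

Call:
{"method": "send_rows", "body": {"increments": [{"gripper": 0.9,"linear": [0,0,0],"delta_rot": [0,0,0]},{"gripper": 0.9,"linear": [0,0,0],"delta_rot": [0,0,0]}]}}

```text
clock: 6.15
position: [0.5275, -0.0054, 0.1965]
ee_rot: [0.496, 0.868, 0.002, -0.001]
contact_force: [0.3, -0.2, -0.4]
width: 0.019
gripper_force: 39.3
```

Run:
```python
from h import *
s=get_state(); print(s["clock"],s["position"],s["qpos"],s["ee_rot"],s["width"],s["contact_force"])
q=s["ee_rot"]; print(R.from_quat([q[1],q[2],q[3],q[0]]).as_matrix().round(3))
im=cam("scene"); cv2.imwrite("pics/s2.png",cv2.resize(im["pixels"][130:330,200:440],None,fx=3,fy=3))
```

```text
6.15 [ 0.52746242 -0.00537187  0.19649665] [ 0.41585551  0.51346769  1.71041119 -0.90897114  1.53856292  2.32427013] [ 4.96275723e-01  8.68163117e-01  1.66527846e-03 -6.59667295e-04] 0.019015128042268126 [ 0.30629729 -0.18643197 -0.41443057]
[[ 1.     0.004  0.001]
 [ 0.002 -0.507 -0.862]
 [-0.003  0.862 -0.507]]
```

View pics/s2.png

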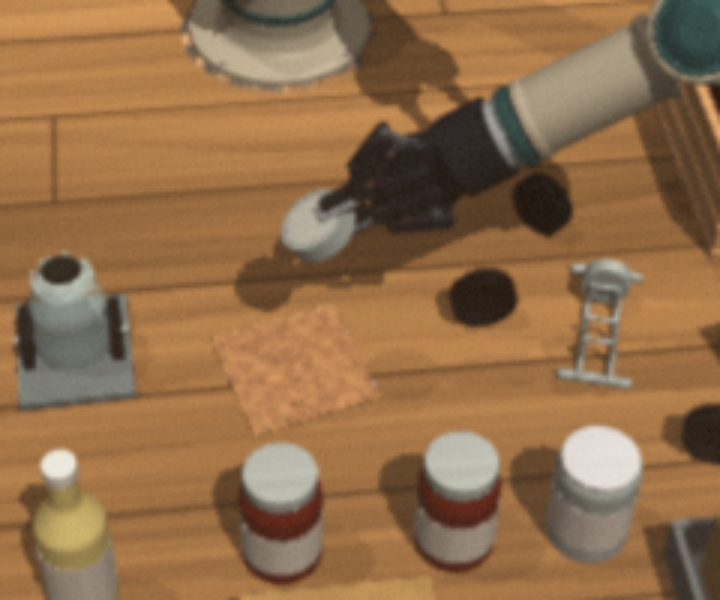

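The scene crop shows the lid held with its white closed top facing up and tilted, at crop (320,225). The mat is at (297,367). Lowering onto the mat.

Call:
{"method": "send_rows", "body": {"increments": [{"gripper": 0.9,"linear": [0,-0.01,-0.04],"delta_rot": [0,0,0]},{"gripper": 0.9,"linear": [0,-0.02,-0.08],"delta_rot": [0,0,0]},{"gripper": 0.9,"linear": [0,-0.032,-0.12],"delta_rot": [0,0,0]},{"gripper": 0.9,"linear": [0,-0.032,-0.14],"delta_rot": [0,0,0]},{"gripper": 0.9,"linear": [0,-0.032,-0.152],"delta_rot": [0,0,0]},{"gripper": 0.9,"linear": [0,-0.032,-0.158],"delta_rot": [0,0,0]},{"gripper": 0.9,"linear": [0,-0.032,-0.158],"delta_rot": [0,0,0]}]}}

```text
clock: 6.9
position: [0.528, -0.0384, 0.04]
ee_rot: [0.497, 0.868, -0.001, 0.001]
contact_force: [-0.3, -0.5, -0.6]
width: 0.019
gripper_force: 39.3
```

Call:
{"method": "send_rows", "body": {"increments": [{"gripper": 0.9,"linear": [0,0,-0.002],"delta_rot": [0,0,0]},{"gripper": 0.9,"linear": [0,0,-0.003],"delta_rot": [0,0,0]},{"gripper": 0.9,"linear": [0,0,-0.003],"delta_rot": [0,0,0]}]}}

```text
clock: 7.2
position: [0.5277, -0.0381, 0.0369]
ee_rot: [0.497, 0.868, -0.0, 0.001]
contact_force: [-0.1, -0.2, -0.6]
width: 0.019
gripper_force: 39.3
```

Run:
```python
from h import *
s=get_state(); print(s["clock"],s["position"],s["qpos"],s["ee_rot"],s["width"],s["contact_force"])
```

```text
7.2 [ 0.52768142 -0.03805164  0.03689591] [ 0.36565473  0.72226394  1.85292151 -0.98772825  1.30528769  2.59689512] [ 4.96730437e-01  8.67904601e-01 -2.69809141e-04  6.35446193e-04] 0.018987771793270672 [-0.05702793 -0.16114804 -0.58549298]
```

Call:
{"method": "send_rows", "body": {"increments": [{"gripper": 0.9,"linear": [0,0,-0.002],"delta_rot": [0,0,0]},{"gripper": 0.9,"linear": [0,0,-0.004],"delta_rot": [0,0,0]},{"gripper": 0.9,"linear": [0,0,-0.005],"delta_rot": [0,0,0]},{"gripper": 0.9,"linear": [0,0,-0.005],"delta_rot": [0,0,0]}]}}

```text
clock: 7.6
position: [0.5276, -0.0383, 0.0319]
ee_rot: [0.498, 0.867, -0.0, 0.0]
contact_force: [-0.0, 2.3, 4.1]
width: 0.0188
gripper_force: 40.5
```

Touched down at 4 N. Releasing a little and withdrawing slowly.

Call:
{"method": "send_rows", "body": {"increments": [{"gripper": 0.3,"linear": [0,0,0],"delta_rot": [0,0,0]},{"gripper": 0.3,"linear": [0,0,0],"delta_rot": [0,0,0]},{"gripper": 0.3,"linear": [0,0,0.001],"delta_rot": [0,0,0]},{"gripper": 0.3,"linear": [0,0,0.001],"delta_rot": [0,0,0]}]}}

```text
clock: 8.0
position: [0.5273, -0.0384, 0.0323]
ee_rot: [0.497, 0.868, -0.0, -0.0]
contact_force: [-0.4, -0.1, -0.9]
width: 0.03
gripper_force: 0.1
```

Call:
{"method": "send_rows", "body": {"increments": [{"gripper": 0.3,"linear": [0,0.008,0.003],"delta_rot": [0,0,0]},{"gripper": 0.3,"linear": [0,0.016,0.006],"delta_rot": [0,0,0]},{"gripper": 0.3,"linear": [0,0.024,0.009],"delta_rot": [0,0,0]},{"gripper": 0.3,"linear": [0,0.034,0.013],"delta_rot": [0,0,0]},{"gripper": 0.3,"linear": [0,0.044,0.018],"delta_rot": [0,0,0]},{"gripper": 0.3,"linear": [0,0.06,0.028],"delta_rot": [0,0,0]},{"gripper": 0.3,"linear": [0,0.08,0.04],"delta_rot": [0,0,0]},{"gripper": 0.3,"linear": [0,0.1,0.06],"delta_rot": [0,0,0]}]}}

```text
clock: 8.8
position: [0.5268, 0.063, 0.0924]
ee_rot: [0.497, 0.868, 0.0, -0.001]
contact_force: [0.4, -0.3, 0.3]
width: 0.0299
gripper_force: 0.0
```

Run:
```python
from h import *
s=get_state(); print(s["clock"],s["position"],s["qpos"],s["width"],s["contact_force"])
t=cam("top"); np.save("t3.npy",t,allow_pickle=True); s2=cam("scene"); np.save("s3.npy",s2,allow_pickle=True)
a=cv2.resize(t["pixels"][220:310,240:460],None,fx=3.6,fy=3.3); b=cv2.resize(s2["pixels"][190:290,200:440],None,fx=3.3,fy=3)
cv2.imwrite("pics/m3.png",np.vstack([a[:,:792],b[:,:792]]))
```

```text
8.8 [0.52684279 0.06296371 0.09235397] [ 0.51403113  0.68594155  1.69744335 -0.85230831  1.49542296  2.49587794] 0.029860583915414247 [ 0.42110831 -0.33269032  0.34774821]
```

View pics/m3.png

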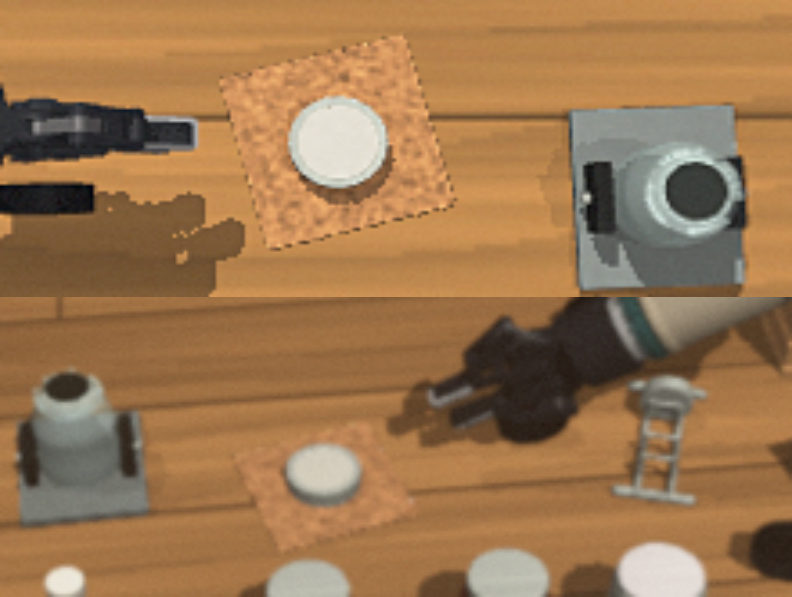

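Both views show the lid flat on the mat with its white top up: top crop (338,141), scene crop (322,473). The jar mouth shows dark at top crop (697,190) and scene crop (68,387). Measuring the lid and the jar mouth.

Run:
```python
from h import *
t=np.load("t3.npy",allow_pickle=True).item(); s=np.load("s3.npy",allow_pickle=True).item()
def blob(im,box,f):
    x0,y0,x1,y1=box; g=cv2.cvtColor(im["pixels"],cv2.COLOR_BGR2HSV)[y0:y1,x0:x1].astype(int)
    m=f(g).astype(np.uint8); m=cv2.morphologyEx(m,cv2.MORPH_OPEN,np.ones((3,3)))
    c=max(cv2.findContours(m,0,1)[0],key=cv2.contourArea); e=cv2.fitEllipse(c); return np.array(e[0])+[x0,y0],e[1],cv2.contourArea(c)
white=lambda g:(g[...,1]<60)&(g[...,2]>110)
dark=lambda g:g[...,2]<70
for n,im,lb,jb in(("top",t,(305,235,365,295),(418,260,448,295)),("scene",s,(275,225,315,265),(205,210,240,230))):
    c,ax,A=blob(im,lb,white); print(n,"lid",c,ax,A,plane(im,[c],.023 if n=="top" else .013))
    c,ax,A=blob(im,jb,dark); print(n,"mouth",c,ax,A,plane(im,[c],.12), "diam px/m",np.linalg.norm(np.diff(proj(im,[[.485,-.242,.12],[.485,-.2,.12]]),axis=0))/.042)
```

```text
top lid [333.37345314 262.74039268] (26.54035758972168, 26.727527618408203) 555.0 [[ 0.52507078 -0.03380587  0.023     ]]
top mouth [432.84662914 277.38393211] (15.412821769714355, 16.332822799682617) 196.0 [[ 0.48645955 -0.24590554  0.12      ]] diam px/m 462.5013280650539
scene lid [297.88189507 248.26983261] (18.52721405029297, 21.942628860473633) 315.0 [[ 0.52617962 -0.03422932  0.013     ]]
scene mouth [219.89206982 219.56158733] (7.380922794342041, 10.883052825927734) 61.5 [[ 0.4893833  -0.24680085  0.12      ]] diam px/m 363.4793347777049
```

Call:
{"method": "send_rows", "body": {"increments": [{"gripper": 0.3,"linear": [0,0.02,0.045],"delta_rot": [0.13,0,0]},{"gripper": 0.0,"linear": [0,0.02,0.09],"delta_rot": [0.26,0,0]},{"gripper": -0.5,"linear": [0,0.01,0.11],"delta_rot": [0.39,0,0]},{"gripper": -1,"linear": [0,0,0.12],"delta_rot": [0.52,0,0]},{"gripper": -1,"linear": [0,-0.02,0.12],"delta_rot": [0.65,0,0]},{"gripper": -1,"linear": [0,-0.045,0.12],"delta_rot": [0.78,0,0]},{"gripper": -1,"linear": [0,-0.07,0.12],"delta_rot": [0.91,0,0]},{"gripper": -1,"linear": [0,-0.09,0.12],"delta_rot": [1.04,0,0]}]}}

```text
clock: 9.7
position: [0.5268, -0.0293, 0.2131]
ee_rot: [-0.002, 1.0, -0.0, 0.001]
contact_force: [0.1, 0.4, -0.7]
width: 0.0855
gripper_force: 0.0
```

Call:
{"method": "send_rows", "body": {"increments": [{"gripper": -1,"linear": [-0.0015,-0.005,-0.045],"delta_rot": [0,0,0]},{"gripper": -1,"linear": [-0.0015,-0.005,-0.09],"delta_rot": [0,0,0]},{"gripper": -1,"linear": [-0.0015,-0.005,-0.135],"delta_rot": [0,0,0]},{"gripper": -1,"linear": [-0.0015,-0.005,-0.165],"delta_rot": [0,0,0]},{"gripper": -1,"linear": [-0.0015,-0.005,-0.185],"delta_rot": [0,0,0]},{"gripper": -1,"linear": [-0.0015,-0.005,-0.197],"delta_rot": [0,0,0]},{"gripper": -1,"linear": [-0.0015,-0.005,-0.202],"delta_rot": [0,0,0]},{"gripper": -1,"linear": [-0.0015,-0.005,-0.202],"delta_rot": [0,0,0]}]}}

```text
clock: 10.5
position: [0.5257, -0.0333, 0.0101]
ee_rot: [0.0, 1.0, -0.0, -0.0]
contact_force: [-0.6, -0.0, 0.3]
width: 0.0853
gripper_force: 0.0
```

Run:
```python
from h import *
s=get_state(); print(s["clock"],s["position"],s["qpos"],s["ee_rot"],s["width"],s["contact_force"])
w=cam("wrist"); cv2.imwrite("pics/w4.png",w["pixels"]); print(w["T"][:3,3])
```

```text
10.5 [ 0.52574653 -0.03329907  0.01014358] [-1.95273129e-01  4.26848470e-01  1.90955068e+00 -2.02534333e-04
  8.05811929e-01  1.37585422e+00] [ 1.16985114e-05  9.99999945e-01 -9.53559758e-05 -3.17504142e-04] 0.08532037276003997 [-0.59689185 -0.00712119  0.28393817]
[ 0.60851994 -0.03393417  0.15216998]
```

View pics/w4.png

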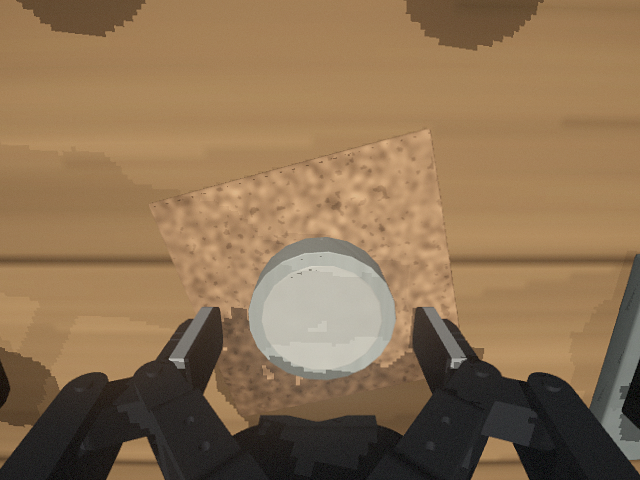

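The wrist view shows the lid top centred near (322,315), between the pads. The pads' front tip corners are at (220,308) and (413,308). Computing the offset and the tip height.

Run:
```python
from h import *
im=cv2.imread("pics/w4.png"); w=np.load("w1.npy",allow_pickle=True).item()
T=np.eye(4); T[:3,:3]=np.diag([1,-1,-1.]); T[:3,3]=[.5257,-.0333,.0101]; w["T"]=T@w["T_tool_cam"]
g=cv2.cvtColor(im,cv2.COLOR_BGR2HSV); m=((g[...,1]<40)&(g[...,2]>150)).astype(np.uint8); m[:, :245]=0; m[:,400:]=0
c=max(cv2.findContours(m,0,1)[0],key=cv2.contourArea); print(cv2.boundingRect(c)); e=cv2.minEnclosingCircle(c);print(e)
print("lid top",plane(w,[[322,315],[249,315],[395,315]],.023))
for z in(.005,.01,.015,.02,.025,.03):
    print(z,proj(w,[[.5367,-.0333+.0427,z],[.5367,-.0333-.0427,z]]).round(0).tolist())
```

```text
(249, 251, 147, 123)
((321.8348388671875, 315.3550109863281), 73.31255340576172)
lid top [[ 0.52982236 -0.03452121  0.023     ]
 [ 0.52975    -0.00247042  0.023     ]
 [ 0.52980479 -0.06656558  0.023     ]]
0.005 [[231.0, 283.0], [408.0, 283.0]]
0.01 [[228.0, 287.0], [410.0, 287.0]]
0.015 [[225.0, 292.0], [413.0, 292.0]]
0.02 [[222.0, 298.0], [416.0, 298.0]]
0.025 [[219.0, 303.0], [419.0, 303.0]]
0.03 [[216.0, 309.0], [423.0, 309.0]]
```

Run:
```python
from h import *
im=cv2.imread("pics/w4.png"); w=np.load("w1.npy",allow_pickle=True).item()
T=np.eye(4); T[:3,:3]=np.diag([1,-1,-1.]); T[:3,3]=[.5257,-.0333,.0101]; w["T"]=T@w["T_tool_cam"]
a=np.linspace(0,2*np.pi,9)[:-1]
for cx in(.525,.528,.531): 
    P=np.c_[cx+.033*np.cos(a),-.0345+.033*np.sin(a),0*a+.023]; print(cx,"top circle far v",proj(w,P)[0].round(1),"side",proj(w,P)[2].round(1)," bottom far v",proj(w,P[:1]-[[0,0,.02]]).round(1))
for z in(.02,.025): print("pad rear/centre",z,proj(w,[[.5147,.0094,z],[.5257,.0094,z]]).round(0).tolist())
col=cv2.cvtColor(im,cv2.COLOR_BGR2GRAY)[225:275,322]; print(col.tolist())
t=np.load("t3.npy",allow_pickle=True).item(); P=np.c_[.525+.033*np.cos(a),-.0345+.033*np.sin(a),0*a+.023]; print(proj(t,P).round(1).tolist()); g=cv2.cvtColor(t["pixels"],cv2.COLOR_BGR2GRAY); print(g[243:285,333].tolist())
```

```text
0.525 top circle far v [322.3 255.1] side [247.5 324.3]  bottom far v [[321.7 239.5]]
0.528 top circle far v [322.3 248.2] side [247.1 318.5]  bottom far v [[321.8 233.4]]
0.531 top circle far v [322.3 241.3] side [246.6 312.5]  bottom far v [[321.8 227.2]]
pad rear/centre 0.02 [[227.0, 340.0], [225.0, 319.0]]
pad rear/centre 0.025 [[224.0, 347.0], [222.0, 325.0]]
[173, 172, 169, 163, 156, 151, 148, 144, 142, 133, 135, 134, 131, 135, 138, 129, 127, 128, 128, 128, 129, 127, 129, 128, 127, 128, 127, 189, 185, 181, 181, 183, 181, 179, 180, 182, 183, 182, 181, 181, 180, 206, 200, 199, 203, 200, 201, 188, 188, 188]
[[333.6, 248.9], [323.8, 253.0], [319.8, 262.8], [323.9, 272.6], [333.8, 276.7], [343.6, 272.6], [347.6, 262.7], [343.4, 252.9]]
[151, 143, 168, 172, 176, 157, 185, 211, 204, 231, 227, 227, 226, 226, 226, 225, 226, 223, 225, 223, 223, 224, 223, 224, 225, 224, 226, 225, 223, 227, 235, 187, 211, 183, 72, 91, 109, 99, 96, 156, 152, 169]
```

The far edge agrees with lid x ≈ 0.526, so the tool is centred. With the fingers open the tips sit about 12 mm behind the TCP, so I lower another 11 mm and grip the rim.

Call:
{"method": "send_rows", "body": {"increments": [{"gripper": -1,"linear": [0,-0.001,-0.006],"delta_rot": [0,0,0]},{"gripper": -1,"linear": [0,-0.001,-0.011],"delta_rot": [0,0,0]},{"gripper": -1,"linear": [0,-0.001,-0.011],"delta_rot": [0,0,0]},{"gripper": -0.3,"linear": [0,-0.001,-0.011],"delta_rot": [0,0,0]},{"gripper": -0.3,"linear": [0,-0.001,-0.011],"delta_rot": [0,0,0]},{"gripper": -0.3,"linear": [0,-0.001,-0.011],"delta_rot": [0,0,0]},{"gripper": -0.3,"linear": [0,-0.001,-0.011],"delta_rot": [0,0,0]}], "newtons": 40}}

```text
clock: 11.25
position: [0.5261, -0.0343, -0.0001]
ee_rot: [0.0, 1.0, -0.0, 0.0]
contact_force: [-0.5, 0.5, 6.0]
width: 0.0639
gripper_force: 44.0
```

Gripped (63.9 mm). Lifting, then moving to a pose just short of the jar so the wrist camera can see the mouth past the lid.

Call:
{"method": "send_rows", "body": {"increments": [{"gripper": -0.3,"linear": [0,0,0.03],"delta_rot": [0,0,0]},{"gripper": -0.3,"linear": [0,0,0.07],"delta_rot": [0,0,0]},{"gripper": -0.3,"linear": [0,0,0.11],"delta_rot": [0,0,0]},{"gripper": -0.3,"linear": [-0.02,-0.03,0.14],"delta_rot": [0,0,0]},{"gripper": -0.3,"linear": [-0.045,-0.065,0.17],"delta_rot": [0,0,0]},{"gripper": -0.3,"linear": [-0.07,-0.1,0.19],"delta_rot": [0,0,0]},{"gripper": -0.3,"linear": [-0.09,-0.13,0.2],"delta_rot": [0,0,0]},{"gripper": -0.3,"linear": [-0.11,-0.17,0.2],"delta_rot": [0,0,0]}]}}

```text
clock: 12.05
position: [0.4157, -0.2053, 0.2012]
ee_rot: [0.001, 1.0, 0.0, 0.002]
contact_force: [1.2, -1.3, -0.6]
width: 0.0635
gripper_force: 44.3
```

Call:
{"method": "send_rows", "body": {"increments": [{"gripper": -0.3,"linear": [-0.016,-0.04,0],"delta_rot": [0,0,0]},{"gripper": -0.3,"linear": [-0.016,-0.04,0],"delta_rot": [0,0,0]},{"gripper": -0.3,"linear": [-0.016,-0.04,0],"delta_rot": [0,0,0]},{"gripper": -0.3,"linear": [-0.016,-0.04,0],"delta_rot": [0,0,0]}]}}

```text
clock: 12.45
position: [0.3999, -0.2434, 0.199]
ee_rot: [-0.001, 1.0, 0.0, -0.0]
contact_force: [-0.5, -0.5, 0.1]
width: 0.0638
gripper_force: 44.3
```

Run:
```python
from h import *
s=get_state(); print(s["clock"],s["position"],s["qpos"],s["width"],s["contact_force"])
w=cam("wrist"); np.save("w5.npy",w,allow_pickle=True); cv2.imwrite("pics/w5.png",w["pixels"])
print(proj(w,[[.487,-.246,.12],[.487,-.246,.1]]))
```

```text
12.45 [ 0.39994859 -0.2434243   0.19902416] [-6.96005046e-01  1.37461547e-01  1.77243890e+00  6.50541627e-04
  1.23256360e+00  8.74503087e-01] 0.06378860691443734 [-0.48776115 -0.51922494  0.09251025]
[[321.18475195 117.44558292]
 [320.93935311 118.05975712]]
```

View pics/w5.png

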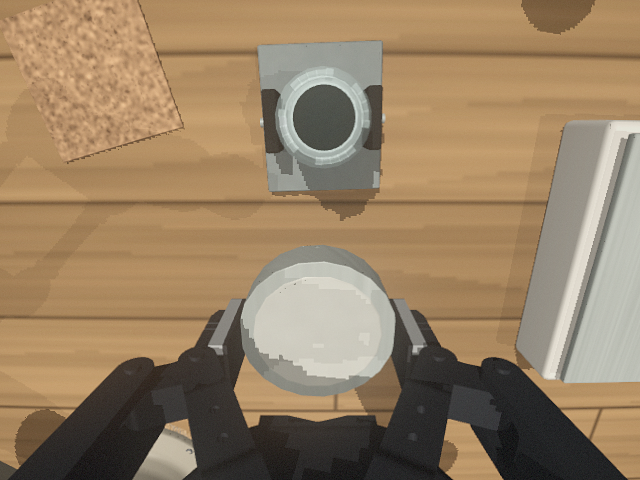

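The wrist view shows the jar mouth at about (324,117), 3 px right of the prediction. The lid is held level at (319,320).

Run:
```python
from h import *
w=np.load("w5.npy",allow_pickle=True).item(); g=cv2.cvtColor(w["pixels"],cv2.COLOR_BGR2HSV)
m=(g[...,2]<95).astype(np.uint8); m[:,:288]=0;m[:,360:]=0;m[:75]=0;m[165:]=0; m=cv2.morphologyEx(m,cv2.MORPH_OPEN,np.ones((5,5)))
c=max(cv2.findContours(m,0,1)[0],key=cv2.contourArea); e=cv2.fitEllipse(c); print(e,plane(w,[e[0]],.12)); print(plane(w,[[e[0][0]-e[1][0]/2,e[0][1]],[e[0][0]+e[1][0]/2,e[0][1]]],.12)[:,1])
x,y,z=get_state()["position"]; a=np.linspace(0,2*np.pi,5)[:-1]
for d in(-.002,0,.002): 
    P=np.c_[x+d+.033*np.cos(a),y+.033*np.sin(a),0*a+z+.023]; print(d,proj(w,P)[[0,1,3]].round(1).tolist(),proj(w,P[:1]-[[0,0,.02]]).round(1))
b=w["pixels"][...,1]; print(b[236:275,319].tolist()); print(b[320,225:260].tolist(),b[320,380:410].tolist())
```

```text
((323.5411376953125, 117.03219604492188), (60.656124114990234, 64.3680191040039), 2.193138360977173) [[ 0.48724215 -0.24745468  0.12      ]]
[-0.2287149  -0.26619014]
-0.002 [[315.4, 266.6], [236.4, 339.2], [394.7, 339.5]] [[315.8 248.5]]
0 [[315.4, 261.8], [236.1, 335.1], [395.1, 335.4]] [[315.8 244.2]]
0.002 [[315.4, 256.9], [235.7, 331.0], [395.5, 331.3]] [[315.8 239.9]]
[127, 130, 131, 130, 130, 130, 132, 134, 137, 137, 131, 146, 138, 138, 138, 137, 139, 139, 139, 137, 141, 138, 137, 139, 138, 149, 215, 197, 194, 195, 196, 197, 196, 197, 193, 197, 197, 195, 195]
[134, 133, 134, 133, 135, 135, 136, 134, 74, 61, 67, 65, 62, 65, 60, 112, 129, 126, 191, 185, 184, 185, 185, 186, 185, 187, 186, 188, 187, 186, 201, 203, 203, 203, 203] [187, 184, 186, 186, 188, 186, 187, 184, 185, 184, 186, 188, 186, 186, 176, 126, 61, 65, 65, 65, 65, 62, 105, 136, 136, 136, 135, 137, 134, 137]
```

The mouth is at (0.4872, −0.2475), and the lid sits about 1.3 mm to −y of the TCP. Moving over the jar and down to just above contact.

Call:
{"method": "send_rows", "body": {"increments": [{"gripper": -0.3,"linear": [0.03,-0.001,0],"delta_rot": [0,0,0]},{"gripper": -0.3,"linear": [0.06,-0.0025,0],"delta_rot": [0,0,0]},{"gripper": -0.3,"linear": [0.0877,-0.0025,0],"delta_rot": [0,0,0]},{"gripper": -0.3,"linear": [0.0877,-0.0025,-0.03],"delta_rot": [0,0,0]},{"gripper": -0.3,"linear": [0.0877,-0.0025,-0.055],"delta_rot": [0,0,0]},{"gripper": -0.3,"linear": [0.0877,-0.0025,-0.072],"delta_rot": [0,0,0]},{"gripper": -0.3,"linear": [0.0877,-0.0025,-0.08],"delta_rot": [0,0,0]},{"gripper": -0.3,"linear": [0.0877,-0.0025,-0.08],"delta_rot": [0,0,0]}]}}

```text
clock: 13.3
position: [0.4874, -0.2453, 0.1182]
ee_rot: [-0.001, 1.0, 0.001, -0.001]
contact_force: [0.7, -0.3, -0.8]
width: 0.0636
gripper_force: 44.3
```

Call:
{"method": "send_rows", "body": {"increments": [{"gripper": -0.3,"linear": [0,0,-0.002],"delta_rot": [0,0,0]},{"gripper": -0.3,"linear": [0,0,-0.004],"delta_rot": [0,0,0]},{"gripper": -0.3,"linear": [0,0,-0.005],"delta_rot": [0,0,0]},{"gripper": -0.3,"linear": [0,0,-0.005],"delta_rot": [0,0,0]}]}}

```text
clock: 13.7
position: [0.4877, -0.247, 0.1148]
ee_rot: [0.0, 1.0, -0.0, 0.0]
contact_force: [0.1, 0.1, -0.9]
width: 0.0636
gripper_force: 44.3
```

Call:
{"method": "send_rows", "body": {"increments": [{"gripper": -0.3,"linear": [0,0,-0.001],"delta_rot": [0,0,0]},{"gripper": -0.3,"linear": [0,0,-0.002],"delta_rot": [0,0,0]},{"gripper": -0.3,"linear": [0,0,-0.003],"delta_rot": [0,0,0]},{"gripper": -0.3,"linear": [0,0,-0.003],"delta_rot": [0,0,0]}]}}

```text
clock: 14.1
position: [0.4876, -0.2469, 0.1114]
ee_rot: [0.0, 1.0, -0.0, -0.0]
contact_force: [-0.3, 1.0, 2.1]
width: 0.0636
gripper_force: 44.7
```

Call:
{"method": "send_rows", "body": {"increments": [{"gripper": -0.3,"linear": [0,0,-0.001],"delta_rot": [0,0,0]},{"gripper": -0.3,"linear": [0,0,-0.001],"delta_rot": [0,0,0.07]},{"gripper": -0.3,"linear": [0,0,-0.001],"delta_rot": [0,0,0.14]},{"gripper": -0.3,"linear": [0,0,-0.001],"delta_rot": [0,0,0.14]}]}}

```text
clock: 14.5
position: [0.4873, -0.2467, 0.1101]
ee_rot: [-0.0, 0.998, 0.07, -0.0]
contact_force: [-0.6, 0.0, -1.0]
width: 0.0636
gripper_force: 44.3
```

Call:
{"method": "send_rows", "body": {"increments": [{"gripper": -0.3,"linear": [0,0,-0.001],"delta_rot": [0,0,0]},{"gripper": -0.3,"linear": [0,0,-0.002],"delta_rot": [0,0,0]},{"gripper": -0.3,"linear": [0,0,-0.003],"delta_rot": [0,0,0]},{"gripper": -0.3,"linear": [0,0,-0.003],"delta_rot": [0,0,0]}]}}

```text
clock: 14.9
position: [0.4872, -0.247, 0.1071]
ee_rot: [0.0, 0.998, 0.07, -0.0]
contact_force: [-1.9, -0.7, 0.0]
width: 0.0633
gripper_force: 44.4
```

Call:
{"method": "send_rows", "body": {"increments": [{"gripper": -0.3,"linear": [0,0,-0.001],"delta_rot": [0,0,0]},{"gripper": -0.3,"linear": [0,0,-0.002],"delta_rot": [0,0,0]},{"gripper": -0.3,"linear": [0,0,-0.002],"delta_rot": [0,0,0]}]}}

```text
clock: 15.2
position: [0.4872, -0.247, 0.1063]
ee_rot: [0.0, 0.998, 0.07, -0.0]
contact_force: [-4.5, -0.6, 6.8]
width: 0.0637
gripper_force: 45.3
```

Call:
{"method": "send_rows", "body": {"increments": [{"gripper": -0.3,"linear": [-0.001,0,0],"delta_rot": [0,0,0.07]},{"gripper": -0.3,"linear": [-0.001,0,0],"delta_rot": [0,0,0.14]},{"gripper": -0.3,"linear": [-0.001,0,0],"delta_rot": [0,0,0.2]},{"gripper": -0.3,"linear": [-0.001,0,0],"delta_rot": [0,0,0.2]}]}}

```text
clock: 15.6
position: [0.4873, -0.2474, 0.1069]
ee_rot: [0.001, 0.986, 0.17, 0.001]
contact_force: [-2.9, 0.8, 8.4]
width: 0.0633
gripper_force: 45.4
```

Call:
{"method": "send_rows", "body": {"increments": [{"gripper": -0.3,"linear": [-0.001,0,0],"delta_rot": [0,0,0.07]},{"gripper": -0.3,"linear": [-0.001,0,0],"delta_rot": [0,0,0.14]},{"gripper": -0.3,"linear": [-0.001,0,0],"delta_rot": [0,0,0.2]},{"gripper": -0.3,"linear": [-0.001,0,0],"delta_rot": [0,0,0.2]}]}}

```text
clock: 16.0
position: [0.4873, -0.2476, 0.1074]
ee_rot: [0.002, 0.964, 0.267, 0.002]
contact_force: [-1.6, 1.1, 9.6]
width: 0.0634
gripper_force: 45.6
```

Call:
{"method": "send_rows", "body": {"increments": [{"gripper": -0.3,"linear": [0,0,0],"delta_rot": [0,0,0.07]},{"gripper": -0.3,"linear": [0,0,0],"delta_rot": [0,0,0.14]},{"gripper": -0.3,"linear": [0,0,0],"delta_rot": [0,0,0.2]},{"gripper": -0.3,"linear": [0,0,0],"delta_rot": [0,0,0.2]}]}}

```text
clock: 16.4
position: [0.4875, -0.2476, 0.1079]
ee_rot: [0.002, 0.932, 0.362, 0.002]
contact_force: [-2.0, 0.6, 12.4]
width: 0.0638
gripper_force: 45.9
```

Call:
{"method": "send_rows", "body": {"increments": [{"gripper": -0.3,"linear": [0,0,0],"delta_rot": [0,0,0.07]},{"gripper": -0.3,"linear": [0,0,0],"delta_rot": [0,0,0.14]},{"gripper": -0.3,"linear": [0,0,0],"delta_rot": [0,0,0.2]},{"gripper": -0.3,"linear": [0,0,0],"delta_rot": [0,0,0.2]}]}}

```text
clock: 16.8
position: [0.487, -0.2476, 0.1059]
ee_rot: [0.002, 0.892, 0.453, 0.001]
contact_force: [1.5, -1.9, -0.3]
width: 0.0638
gripper_force: 44.3
```

The force vanished, so the lugs are over the gaps. Lowering.

Call:
{"method": "send_rows", "body": {"increments": [{"gripper": -0.3,"linear": [0,0,-0.001],"delta_rot": [0,0,0]},{"gripper": -0.3,"linear": [0,0,-0.002],"delta_rot": [0,0,0]},{"gripper": -0.3,"linear": [0,0,-0.003],"delta_rot": [0,0,0]},{"gripper": -0.3,"linear": [0,0,-0.004],"delta_rot": [0,0,0]},{"gripper": -0.3,"linear": [0,0,-0.004],"delta_rot": [0,0,0]}]}}

```text
clock: 17.3
position: [0.4865, -0.2477, 0.1016]
ee_rot: [0.001, 0.892, 0.453, 0.0]
contact_force: [3.1, -5.2, 0.6]
width: 0.0636
gripper_force: 44.4
```

Call:
{"method": "send_rows", "body": {"increments": [{"gripper": -0.3,"linear": [0.0005,-0.001,0],"delta_rot": [0,0,0]},{"gripper": -0.3,"linear": [0.0005,-0.001,-0.001],"delta_rot": [0,0,0]},{"gripper": -0.3,"linear": [0.0005,-0.001,-0.002],"delta_rot": [0,0,0]},{"gripper": -0.3,"linear": [0.0005,-0.001,-0.003],"delta_rot": [0,0,0]},{"gripper": -0.3,"linear": [0.0005,-0.001,-0.003],"delta_rot": [0,0,0]}]}}

```text
clock: 17.8
position: [0.4864, -0.2478, 0.099]
ee_rot: [0.0, 0.892, 0.453, 0.0]
contact_force: [0.7, -3.1, 7.2]
width: 0.0639
gripper_force: 45.0
```

Dropped to TCP z = 0.099, exactly the expected seated height. Now screwing clockwise.

Call:
{"method": "send_rows", "body": {"increments": [{"gripper": -0.3,"linear": [0,-0.0005,0.0005],"delta_rot": [0,0,0]},{"gripper": -0.3,"linear": [0,-0.0005,0.0005],"delta_rot": [0,0,-0.1]},{"gripper": -0.3,"linear": [0,-0.0005,0.0005],"delta_rot": [0,0,-0.2]},{"gripper": -0.3,"linear": [0,-0.0005,0.0005],"delta_rot": [0,0,-0.3]},{"gripper": -0.3,"linear": [0,-0.0005,0.0005],"delta_rot": [0,0,-0.4]},{"gripper": -0.3,"linear": [0,-0.0005,0.0005],"delta_rot": [0,0,-0.5]},{"gripper": -0.3,"linear": [0,-0.0005,0.0005],"delta_rot": [0,0,-0.5]}]}}

```text
clock: 18.5
position: [0.4861, -0.2474, 0.0991]
ee_rot: [-0.001, 0.976, 0.218, 0.0]
contact_force: [2.5, -0.5, 5.6]
width: 0.0637
gripper_force: 44.9
```

```bash
python3 -c "
from h import *
s=get_state(); print(s['clock'],s['position'],s['qpos'],s['ee_rot'],s['moment'],s['contact_force'])"
```

```text
18.5 [ 0.48611262 -0.24739429  0.09905467] [-5.99138512e-01  3.39909881e-01  1.76667988e+00  1.37305772e-03
  1.03566345e+00  5.31920546e-01] [-6.44495832e-04  9.76002225e-01  2.17759497e-01  2.05731985e-04] [-0.04998403 -0.3519595  -0.01866884] [ 2.49696944 -0.53016102  5.56726244]
```

Call:
{"method": "send_rows", "body": {"increments": [{"gripper": -0.3,"linear": [0,0,0],"delta_rot": [0,0,-0.1]},{"gripper": -0.3,"linear": [0,0,0],"delta_rot": [0,0,-0.2]},{"gripper": -0.3,"linear": [0,0,0],"delta_rot": [0,0,-0.3]},{"gripper": -0.3,"linear": [0,0,0],"delta_rot": [0,0,-0.3]}]}}

```text
clock: 18.9
position: [0.4859, -0.2472, 0.0991]
ee_rot: [-0.001, 0.998, 0.07, -0.0]
contact_force: [1.3, 0.8, 6.4]
width: 0.0634
gripper_force: 44.9
```

```bash
python3 -c "
from h import *
s=get_state(); print(s['clock'],s['position'],s['qpos'],s['ee_rot'],s['moment'],s['contact_force'])"
```

```text
18.9 [ 0.48587942 -0.24717732  0.09905516] [-5.99112606e-01  3.39805790e-01  1.76684926e+00  1.47992857e-03
  1.03623994e+00  8.31791951e-01] [-9.03152785e-04  9.97580675e-01  6.95123571e-02 -1.16000041e-04] [ 0.02851572 -0.35134694 -0.00536218] [1.26504664 0.77526941 6.3739409 ]
```

Call:
{"method": "send_rows", "body": {"increments": [{"gripper": -0.3,"linear": [0,0,0],"delta_rot": [0,0,-0.07]},{"gripper": -0.3,"linear": [0,0,0],"delta_rot": [0,0,-0.14]},{"gripper": -0.3,"linear": [0,0,0],"delta_rot": [0,0,-0.14]}]}}

```text
clock: 19.2
position: [0.4862, -0.2471, 0.0991]
ee_rot: [-0.001, 1.0, 0.001, 0.0]
contact_force: [3.0, 1.3, 5.3]
width: 0.0634
gripper_force: 45.1
```

```bash
python3 -c "
from h import *
s=get_state(); print(s['clock'],s['position'],s['qpos'][5],s['ee_rot'],s['moment'],s['contact_force'])"
```

```text
19.2 [ 0.4862417  -0.24713837  0.09908044] 0.9697639173845555 [-7.64807530e-04  9.99999429e-01  7.40665760e-04  9.35849012e-05] [ 0.16437408 -0.4455183   0.47982511] [2.97256582 1.34828898 5.3139945 ]
```

Call:
{"method": "send_rows", "body": {"increments": [{"gripper": -0.3,"linear": [0,0,0],"delta_rot": [0,0,-0.04]},{"gripper": -0.3,"linear": [0,0,0],"delta_rot": [0,0,-0.06]},{"gripper": -0.3,"linear": [0,0,0],"delta_rot": [0,0,-0.06]}]}}

```text
clock: 19.5
position: [0.4854, -0.2471, 0.0991]
ee_rot: [-0.001, 1.0, -0.027, -0.001]
contact_force: [1.7, 1.2, 6.8]
width: 0.0633
gripper_force: 54.2
```

```bash
python3 -c "
from h import *
s=get_state(); print(s['clock'],s['position'],s['qpos'][5],s['ee_rot'],s['moment'],s['contact_force'])"
```

```text
19.5 [ 0.48542146 -0.24705601  0.09913591] 1.0265325982228157 [-5.42381116e-04  9.99632979e-01 -2.70688406e-02 -9.44252342e-04] [ 0.23098014 -0.28410486  1.44211718] [1.65508439 1.24483998 6.7676515 ]
```

Firm stop: 1.44 N m at about 57° of turn. Letting go and rising.

Call:
{"method": "send_rows", "body": {"increments": [{"gripper": -1,"linear": [0,0,0],"delta_rot": [0,0,0]},{"gripper": -1,"linear": [0,0,0],"delta_rot": [0,0,0]},{"gripper": -1,"linear": [0,0,0],"delta_rot": [0,0,0]},{"gripper": -1,"linear": [0,0,0],"delta_rot": [0,0,0]}]}}

```text
clock: 19.9
position: [0.4855, -0.2479, 0.0983]
ee_rot: [-0.001, 1.0, -0.03, -0.001]
contact_force: [0.8, -0.1, 0.5]
width: 0.0851
gripper_force: 0.0
```

Call:
{"method": "send_rows", "body": {"increments": [{"gripper": -1,"linear": [0,0,0.01],"delta_rot": [0,0,0]},{"gripper": -1,"linear": [0,0,0.03],"delta_rot": [0,0,0]},{"gripper": -1,"linear": [0,0,0.06],"delta_rot": [0,0,0]},{"gripper": -1,"linear": [0,0,0.1],"delta_rot": [0,0,0]},{"gripper": -1,"linear": [-0.04,0,0.12],"delta_rot": [0,0,0]},{"gripper": -1,"linear": [-0.085,0,0.12],"delta_rot": [0,0,0]},{"gripper": -1,"linear": [-0.085,0,0.12],"delta_rot": [0,0,0]}]}}

```text
clock: 20.6
position: [0.3963, -0.247, 0.22]
ee_rot: [-0.0, 1.0, -0.031, -0.001]
contact_force: [1.6, 0.4, -0.3]
width: 0.0855
gripper_force: 0.0
```

Run:
```python
from h import *
s=get_state(); print(s["clock"],s["position"],s["width"],s["contact_force"])
w=cam("wrist"); sc=cam("scene"); t=cam("top")
p=proj(w,[[.487,-.2475,.122]])[0].astype(int); print(p)
a=cv2.resize(w["pixels"][max(p[1]-110,0):p[1]+110,p[0]-110:p[0]+110],(400,400)); b=cv2.resize(sc["pixels"][190:260,185:255],(400,400),interpolation=cv2.INTER_CUBIC)
cv2.imwrite("pics/f.png",np.hstack([a,b])); np.save("w6.npy",w,allow_pickle=True)
P=[[.487+.033*np.cos(x),-.2475+.033*np.sin(x),.122] for x in (0,np.pi/2,np.pi,-np.pi/2)]; print(proj(w,P).round(1).tolist())
```

```text
20.6 [ 0.39632318 -0.24696323  0.22004289] 0.0854736791399361 [ 1.59132353  0.44191761 -0.31752342]
[309 112]
[[305.6, 57.4], [260.1, 115.5], [312.5, 162.3], [358.7, 108.9]]
```

View pics/f.png

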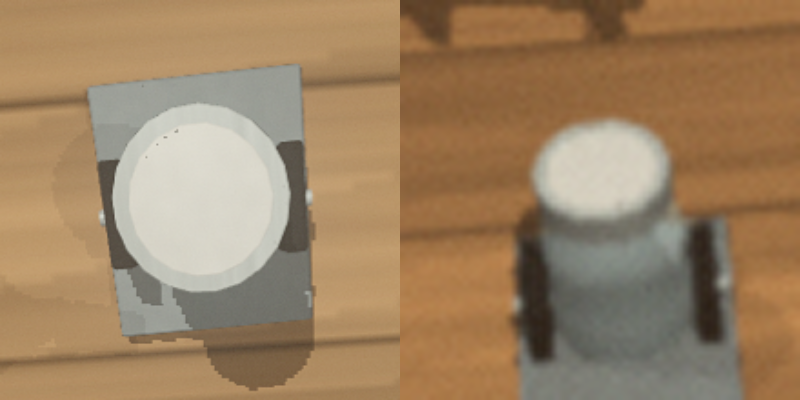

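The crops show the lid level and down on the jar, with its outline matching the predicted seated circle within about 1 px. The gripper is clear.

```bash
python3 -c "
from h import *
print(sign_off())"
```

```text
the job is handed in; nothing more can be done
None
```

The larger lid is screwed onto the jar up to a firm stop and let go, after being laid flat on the mat and regripped as asked. The job was handed in at about 20.7 s of the 72 s; no verdict came back, and the lid's final angle was judged only from the stop, not seen in the images.

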